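# Close the fermenter with its click-stop cap

## Robot

A 6-joint arm with a two-finger parallel gripper is mounted at the origin on the work surface. World frame = base frame: x ahead of the robot, y to its left, z up, the work surface at z = 0. Lengths are in m, angles in degrees, forces in N, time in s.
With the tool pointing down it reaches from about 0.275 to 0.975 m from the base axis. Payload 8.4 kg.
Tool frame: the origin (TCP) lies between the finger pads; the fingertips stand 8 mm ahead of it and the grasp point (between the pads) lies 11 mm behind it; z points along the fingers, x is the direction in which the jaws open and shut, and the axes are right-handed (so a half turn about z gives the same grasp; the last joint's range is limited). The gripper opens to 92 mm and grips with 3 to 60 N. Pads are 20 mm wide; open, the fingers measure 128 mm over their backs; the gripper's body (75 mm by 189 mm) begins 69 mm behind the grasp point.
Start: joints at [71.024, 20.225, 93.587, -0, 66.188, -0.138], TCP at [0.202, 0.592, 0.223] pointing down, gripper open.
Joint ranges: [-150.9, 150.9], [-52.94, 120.26], [3.33, 152.33], [-74.26, 254.26], [0, 154.13], [-172.89, 172.89]. Speed limits (degrees/s): [127.2, 127.2, 159.86, 180, 180, 180].

## Interface

Orientations are given as a 3x3 rotation matrix whose columns are the frame's x, y, z axes.
In Python, from workcell import r, cams, workorder gives the robot as it stands.
- The arm moves only by the tool send_rows, never from a script. Its argument "plan" is a list of rows, each a list of 7 numbers: the shift along the tool's x, y, z in units of 25 mm (1.0 is 25 mm), then the turn, a rotation vector about the tool's x, y, z in units of 8 degrees (1.0 is 8 degrees), then the finger opening in mm, from 0 to 91.9. A call has exactly 10 rows; each row is the pose to reach, as a shift and turn from the pose measured when the call began, along the tool's axes at that moment; what a row does not reach only later rows make up. A row lasts 1/10 s, in which the tool goes at most 50 mm and 8.59 degrees, less where a joint would pass 70% of its speed; a pose out of reach is approached as far as the arm can. A call with a gripper value outside its range is refused whole. The fingers move at their own pace and stop on an object; the grip force is fixed at half the most. Time passes only in rows, so rows that repeat a pose let the fingers close, or fill a call up. It gives the time, the measured TCP pose, the force and the opening at its end, in the units of the state.
- r.observe(): the state, without advancing time (a new reading comes with each control period).
- cams.read_camera(name): name is "scene" or "side" or "wrist"; returns a dict with "color" (384x512x3 uint8, red, green, blue), "fx", "fy", "cx", "cy" (pixels), "rvec" (rotation vector, rad) and "tvec" (3), from world to camera coordinates, as OpenCV has them; the wrist camera has in their place "T_tool_cam" (4x4, takes a point from camera to tool coordinates, whose origin is the TCP and whose axes are the tool frame's). Camera axes: x right, y down, z forward; pixel columns grow to the right and rows downward; lengths in m; the calibration is good to about 2 mm. A picture is of the moment at which its call begins: read the wrist's pose just before it. There is no depth.
- workorder.finish_job(): hands the job in, once; it reports no verdict.
The state is a dict: "t": time; "joints": joint angles; "qvel": joint speeds; "joint_efforts": joint torques, N m; "ee_pos": TCP position; "tool_rot": TCP orientation; "force": force on the tool from outside, world axes, zero at the start; "moment": the same for the moment, N m; "gripper_width": finger opening in m.
Only numpy, scipy, OpenCV 4.12 (cv2) and the standard library are available. Lean on these libraries where they do the work, as an engineer would, in place of code of your own. Each camera call takes 0.05 s, during which the arm holds its last target.

## Task

Put the black click-stop cap on the square stem on the fermenter's lid, feeling gently for the flats until it drops fully home, then turn it clockwise (seen from above) until it clicks and slips: at least two clicks, never more than five. Let go and leave the cap standing fully home on the stem, without knocking over or pushing about the glassware and other things.

Things in the scene. Friction and masses are not known exactly. Their poses are not given: they have to be found in the camera images.
- cap_mid (a point): Loose click-stop cap, 230 g, upright on the bench, 56 mm tall: a black ribbed round grip, 56 mm across and 30 mm tall, on a square steel hub 26 mm tall. This point lies on its axis at mid-grip, 41 mm above its underside, 15 mm below its top; z up along the axis; the frame turns with the hub. Hold it by the black grip alone: fingers that touch the hub would stop the grip from slipping.
- cap: The same cap: its origin is the centre of the hub's underside, z up. The hub is 34 x 34 mm. In its underside is a blind square socket 22.4 x 22.4 mm, 24 mm deep. x and y are square to the flats of hub and socket.
- cap_grip (a joint): How far the grip has slipped clockwise (from above) over the hub, rad, 0 at the start; never below 0. Grip and hub turn as one until the stem is tight; then the grip slips, its torque rising and falling between about 0.08 and 0.36 N m, once per click. A click each 0.524 rad: at 0.26, 0.79, 1.31, 1.83, 2.36, 2.88 rad.
- fermenter: Steel pot fixed to the bench, 148 mm across, with a bolted lid 158 mm across whose top is 102 mm above the bench, a round boss 52 mm across and 18 mm tall at the lid's centre and a square brass stem on the boss. Origin: centre of its underside, z up. A 22 mm tall brass valve stands 45 mm from the axis on its +x side.
- stem_foot (a point): On the stem's axis, on the flat top of the boss, 120 mm above the bench; z up. A cap fully home rests its underside here (cap_mid 41 mm above this point). Fixed to the fermenter: it does not turn with the stem.
- stem_top (a point): Centre of the stem's top, 142 mm above the bench (fixed to the fermenter; the stem's own yaw is not measured). The stem is 20 x 20 mm and 22 mm tall, its top 2 mm tapered to 18.5 x 18.5 mm, so the socket has 1.2 mm play a side. The socket fits every 90 degrees, within about 0.12 rad; else the cap stands on the stem's top. Turned under light pressure it finds the flats and drops 22 mm.
- stem_axis (a point): Half-way up the stem, 131 mm above the bench, fixed to the fermenter. The stem turns against 0.15 N m of friction, tightening clockwise (from above): 0.4 to 1.6 rad from its start, unknown beforehand, it is tight and stops dead. Anticlockwise only undoes it. Pressing on it with 5 to 10 N is enough to feel for the flats; above 30 N it may be spoilt.
- beaker: Bystander, to be left alone: empty clear glass beaker, 60 mm across, 80 mm tall. Origin at the centre of its underside.
- jar: Bystander, to be left alone: white jar with a red lid, 74 mm across, 95 mm tall. Origin at the centre of its underside.
- flask_a: Bystander, to be left alone: conical glass flask with a red stopper, 80 mm across the foot, 135 mm tall. Origin at the centre of its underside.
- flask_b: Bystander, to be left alone: a second conical glass flask like flask_a, 135 mm tall. Origin at the centre of its underside.
- wash_bottle: Bystander, to be left alone: white plastic wash bottle with a thin spout, 70 mm across, 155 mm tall to the shoulder (spout to 218 mm). Origin at the centre of its underside.
- tube_rack: Bystander, to be left alone: wooden test-tube rack, 55 x 180 mm, tubes to 117 mm. Origin at the centre of its underside.
- small_jar: Bystander, to be left alone: small white jar with a red lid, 48 mm across, 55 mm tall. Origin at the centre of its underside.
Not all that is in view belongs to the job. What is shaped like the cap but green is not meant. Several things have the shape of the fermenter; the one meant has the colours described above.

How it is judged:
By the outcome, as a careful person would: the job done as asked, in the order asked, and still so for the second after the job is handed in, with the robot touching nothing.
It also fails if it takes over 58 s, if anything falls off the work surface, if the arm or the gripper's body presses on something with over 40 N, if the wrist force passes 120 N, or if a joint passes its speed limit or range.

## Working session

There is one attempt and no reset: what is moved stays moved. The work goes in short steps, Python scripts to look and compute and a tool call to move; the robot and the scene stay as the last step left them, time stands still between calls to the robot, and variables do not carry over. Pictures are saved under pics/ and viewed, and the job is handed in when it is done.

Besides the shell and the picture viewer there is one more tool, called after ">>>" in YAML: its name, and indented under it one key for each argument. send_rows: Moves the arm, as the interface text tells. Its arguments: {"type":"object","properties":{"plan":{"type":"array"}},"required":["plan"]}

```bash
ls; mkdir -p pics; python3 - <<'E'
from workcell import r,cams,workorder
import cv2,numpy as np
s=r.observe();print(s)
for n in("scene","side","wrist"):
    c=cams.read_camera(n)
    cv2.imwrite(f"pics/{n}0.png",c["color"][:,:,::-1])
    print(n,{k:v for k,v in c.items() if k!="color"})
    np.savez(f"{n}0.npz",**c)
print(r.observe()["t"])
E
```

```text
pics
{'t': 0.0, 'joints': array([ 7.10218411e+01,  2.02644942e+01,  9.36280940e+01,  6.94171766e-05,
        6.61878033e+01, -1.38371219e-01]), 'qvel': array([ 0.18391182, -0.02823803, -0.03190053, -0.16151873,  0.0165288 ,
        0.02388505]), 'joint_efforts': array([-3.15092166e-04, -5.93832707e+01, -3.34215975e+01,  6.95260568e-02,
        2.30509305e-02, -9.63391449e-05]), 'ee_pos': array([0.20167944, 0.59105938, 0.22184914]), 'tool_rot': array([[ 3.22923138e-01,  9.46425083e-01, -4.57345231e-04],
       [ 9.46424153e-01, -3.22923462e-01, -1.32646526e-03],
       [-1.40308750e-03, -4.49624837e-06, -9.99999016e-01]]), 'force': array([-0.45854493, -0.2190386 , -0.4219542 ]), 'moment': array([-0.02153037,  0.04137693,  0.00240338]), 'gripper_width': 0.09184519321988079}
scene {'fx': 433.2281945073878, 'fy': 433.2281945073878, 'cx': 260.62494377677086, 'cy': 190.12106761379593, 'rvec': array([ 2.01619355,  1.73182173, -0.49996262]), 'tvec': array([-0.09323275, -0.3378936 ,  1.62982583])}
side {'fx': 460.40051936017187, 'fy': 460.40051936017187, 'cx': 256.2400715719912, 'cy': 187.94433429921688, 'rvec': array([ 2.27809407, -0.58699436,  0.23699178]), 'tvec': array([-0.42277726,  0.26774537,  1.42889745])}
wrist {'fx': 274.5561824495003, 'fy': 274.5561824495003, 'cx': 255.58366309524118, 'cy': 193.20963886343733, 'T_tool_cam': array([[ 9.99999877e-01,  2.15683351e-04, -4.46939863e-04,
        -5.60733890e-05],
       [-7.92650641e-05,  9.58471930e-01,  2.85186875e-01,
        -7.98060319e-02],
       [ 4.89889374e-04, -2.85186805e-01,  9.58471829e-01,
        -1.62335121e-01],
       [ 0.00000000e+00,  0.00000000e+00,  0.00000000e+00,
         1.00000000e+00]])}
0.15
```

View pics/scene0.png

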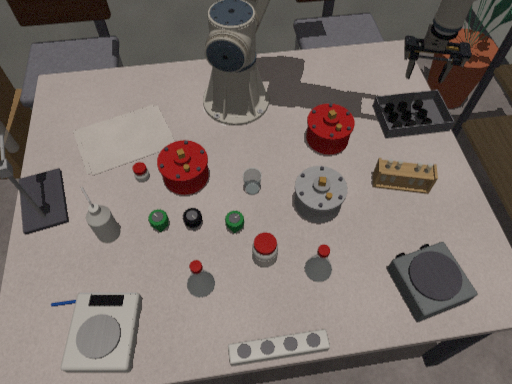

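View pics/side0.png

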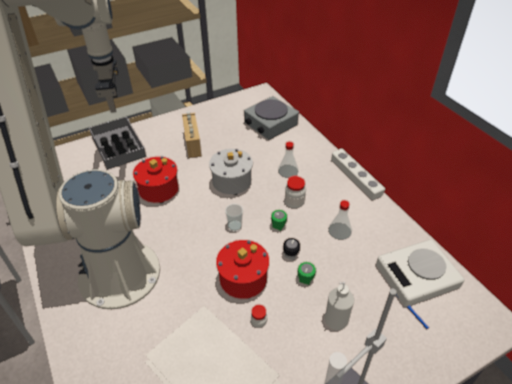

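View pics/wrist0.png

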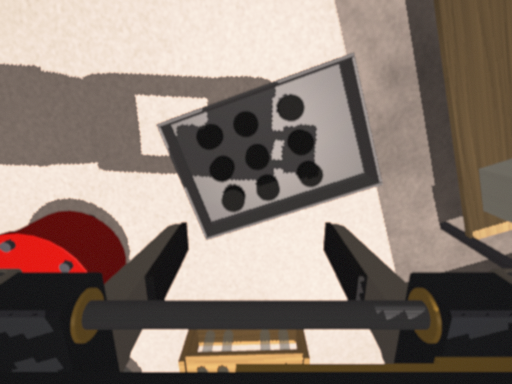

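The steel fermenter is at scene (320,190) and side (231,170). The black cap is at scene (193,217) and side (291,246), between two green decoys. I'll zoom in on both.

```bash
cat > h.py <<'E'
import numpy as np,cv2
from scipy.spatial.transform import Rotation as Ro
def ray(c,u,v):
    R=Ro.from_rotvec(c["rvec"]).as_matrix();d=R.T@np.array([(u-c["cx"])/c["fx"],(v-c["cy"])/c["fy"],1]);return -R.T@c["tvec"],d
def plane(c,u,v,z):
    o,d=ray(c,u,v);return o+d*(z-o[2])/d[2]
def wray(c,s,u,v):
    T=np.array(c["T_tool_cam"]);R=np.array(s["tool_rot"])
    d=R@T[:3,:3]@np.array([(u-c["cx"])/c["fx"],(v-c["cy"])/c["fy"],1]);return s["ee_pos"]+R@T[:3,3],d
def wplane(c,s,u,v,z):
    o,d=wray(c,s,u,v);return o+d*(z-o[2])/d[2]
def cross(rays):
    A=0;b=0
    for o,d in rays:
        d=d/np.linalg.norm(d);P=np.eye(3)-np.outer(d,d);A=A+P;b=b+P@o
    return np.linalg.solve(A,b)
E
python3 - <<'E'
import numpy as np,cv2
a=np.load("scene0.npz");b=np.load("side0.npz")
def crop(c,x,y,w):return cv2.resize(c["color"][y-w:y+w,x-w:x+w,::-1],(390,390),interpolation=cv2.INTER_CUBIC)
t=np.vstack([np.hstack([crop(a,193,217,15),crop(a,320,190,30)])]);t2=np.hstack([crop(b,291,246,15),crop(b,231,170,30)])
cv2.imwrite("pics/c1.png",t);cv2.imwrite("pics/c2.png",t2)
E
```

```text
(no output)
```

View pics/c1.png

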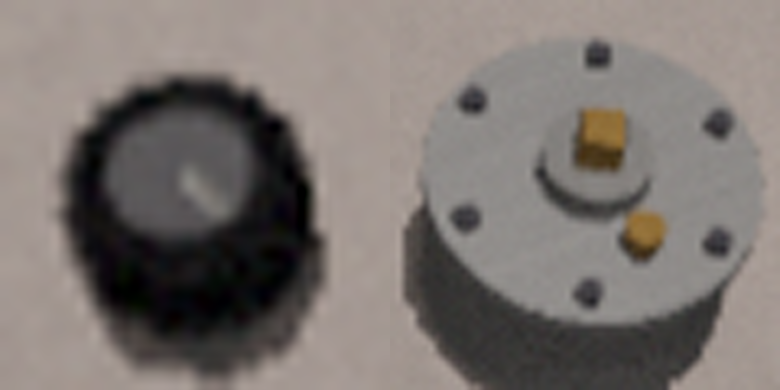

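View pics/c2.png

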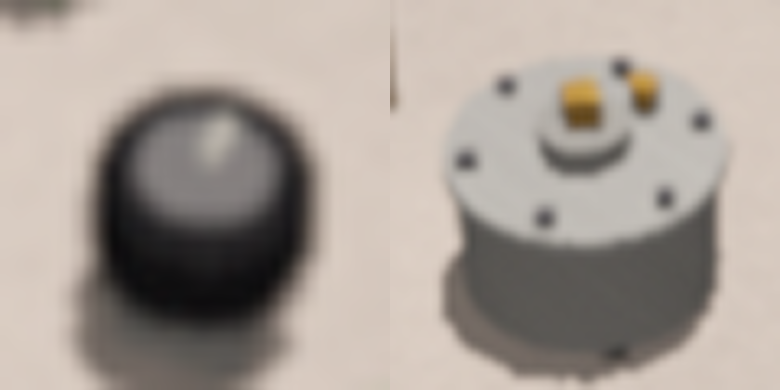

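```bash
python3 - <<'E'
import numpy as np
from h import *
a=np.load("scene0.npz");b=np.load("side0.npz")
A=lambda x,y:(178+(x+.5)/13-.5,202+(y+.5)/13-.5)
B=lambda x,y:(276+(x+.5)/13-.5,231+(y+.5)/13-.5)
F=lambda x,y:(290+(x-390+.5)/6.5-.5,160+(y+.5)/6.5-.5)
G=lambda x,y:(201+(x-390+.5)/6.5-.5,140+(y+.5)/6.5-.5)
print("cap",plane(a,*A(180,172),.056),plane(b,*B(207,172),.056),cross([ray(a,*A(180,172)),ray(b,*B(207,172))]))
print("stem",plane(a,*F(602,129),.142),plane(b,*G(581,90),.142),cross([ray(a,*F(604,129)),ray(b,*G(581,90))]))
p=[plane(a,*F(*q),.142) for q in((583,110),(626,110),(623,148),(578,147))]
for i in range(4):
    d=p[(i+1)%4]-p[i];print("edge",d,np.degrees(np.arctan2(d[1],d[0])))
d=plane(a,*A(220,212),.056)-plane(a,*A(185,170),.056);print("ptr",np.degrees(np.arctan2(d[1],d[0])))
for n,u,v,z in(("greenL",159,219,.05),("greenR",235,220,.05),("beaker",252,180,.04),("redjar",265,246,.08),("redpot",183,165,.1),("redpot2",330,125,.1),("flaskb",318,258,.07),("flaska",200,277,.07),("wash",100,220,.1),("rack",405,177,.1),("smalljar",141,171,.03),("spout",85,190,.218),("spout",92,203,.218)):
    print(n,plane(a,u,v,z))
E
```

```text
cap [ 0.50247965 -0.19388077  0.056     ] [ 0.50221448 -0.19318819  0.056     ] [ 0.50230707 -0.1936058   0.05612811]
stem [0.4909056  0.19909812 0.142     ] [0.48761315 0.20073519 0.142     ] [0.48884768 0.20148112 0.14004183]
edge [0.00287101 0.01923896 0.        ] 81.5124377863226
edge [ 0.0199604  -0.00616494  0.        ] -17.163742260048966
edge [-0.00350789 -0.01983409  0.        ] -100.02970144514379
edge [-0.01932352  0.00676007  0.        ] 160.71830043411677
ptr 30.332410421376526
greenL [ 0.49912598 -0.29098215  0.05      ]
greenR [ 0.53628604 -0.06682837  0.05      ]
beaker [0.39413155 0.00493106 0.04      ]
redjar [0.64798576 0.0055741  0.08      ]
redpot [ 0.34732803 -0.20373466  0.1       ]
redpot2 [0.25479527 0.28660609 0.1       ]
flaskb [0.70175306 0.14699816 0.07      ]
flaska [ 0.70822309 -0.18274026  0.07      ]
wash [ 0.5066991 -0.4484799  0.1      ]
rack [0.49253824 0.46379881 0.1       ]
smalljar [ 0.29882197 -0.34735139  0.03      ]
spout [ 0.47992912 -0.45357056  0.218     ]
spout [ 0.52370338 -0.43308764  0.218     ]
```

```bash
cat >> h.py <<'E'
def go(s,p,yaw):
    R=np.array(s["tool_rot"]);c,n=np.cos(np.radians(yaw)),np.sin(np.radians(yaw))
    D=np.array([[c,n,0],[n,-c,0],[0,0,-1.]])
    t=R.T@(np.array(p)-s["ee_pos"])/.025; w=np.degrees(Ro.from_matrix(R.T@D).as_rotvec())/8
    print("units",np.round(t,2),np.round(w,2))
def st(s):
    R=s["tool_rot"];print("t",round(s["t"],2),"p",np.round(s["ee_pos"],4),"yaw",round(np.degrees(np.arctan2(R[1][0],R[0][0])),2),"j",np.round(s["joints"],1),"F",np.round(s["force"],2),"M",np.round(s["moment"],3),"w",round(s["gripper_width"]*1000,1))
E
python3 - <<'E'
from workcell import r
from h import *
s=r.observe();st(s);go(s,[.489,.2,.24],100)
E
```

```text
t 0.15 p [0.2017 0.5912 0.222 ] yaw 71.16 j [71.  20.3 93.6  0.  66.2 -0.1] F [-0.19  0.31  0.75] M [-0.033  0.024 -0.018] w 91.7
units [-11.1   15.93  -0.71] [-0.    0.01 -3.6 ]
```

>>> send_rows:
  plan:
    - [-0.5, 0.7, -0.2, 0, 0, -0.3, 91]
    - [-1.7, 2.4, -0.7, 0, 0, -0.7, 91]
    - [-2.9, 4.1, -0.7, 0, 0, -1.1, 91]
    - [-4.1, 5.8, -0.7, 0, 0, -1.5, 91]
    - [-5.3, 7.6, -0.7, 0, 0, -1.9, 91]
    - [-6.5, 9.3, -0.7, 0, 0, -2.3, 91]
    - [-7.7, 11.0, -0.7, 0, 0, -2.7, 91]
    - [-8.9, 12.8, -0.7, 0, 0, -3.1, 91]
    - [-10.1, 14.5, -0.7, 0, 0, -3.4, 91]
    - [-11.1, 15.9, -0.7, 0, 0, -3.6, 91]

```text
t: 1.15
ee_pos: [0.4806, 0.2102, 0.2399]
tool_rot: [[-0.175, 0.985, -0.0], [0.985, 0.175, -0.001], [-0.001, -0.0, -1.0]]
force: [-0.4, 0.4, 0.5]
gripper_width: 0.0909
```

```bash
cat > snap.py <<'E'
import sys
from workcell import r,cams
from h import *
def snap(n,k):
    s=r.observe();c=cams.read_camera(n)
    np.savez(k+".npz",**c,ee_pos=s["ee_pos"],tool_rot=s["tool_rot"])
    cv2.imwrite("pics/"+k+".png",c["color"][:,:,::-1]);st(s)
if __name__=="__main__": snap(sys.argv[1],sys.argv[2])
E
python3 snap.py wrist w1
```

```text
t 1.15 p [0.4806 0.2102 0.2399] yaw 100.06 j [ 23.5  10.3 104.7  -0.   65.1 -76.5] F [-0.4   0.39  0.47] M [ 0.088 -0.045  0.03 ] w 90.9
```

View pics/w1.png

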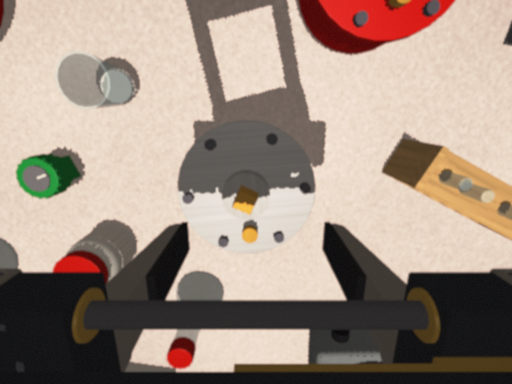

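```bash
python3 - <<'E'
import cv2
a=cv2.imread("pics/w1.png")[176:226,215:275]
cv2.imwrite("pics/w1c.png",cv2.resize(a,(720,600),interpolation=cv2.INTER_CUBIC))
E
```

```text
(no output)
```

View pics/w1c.png

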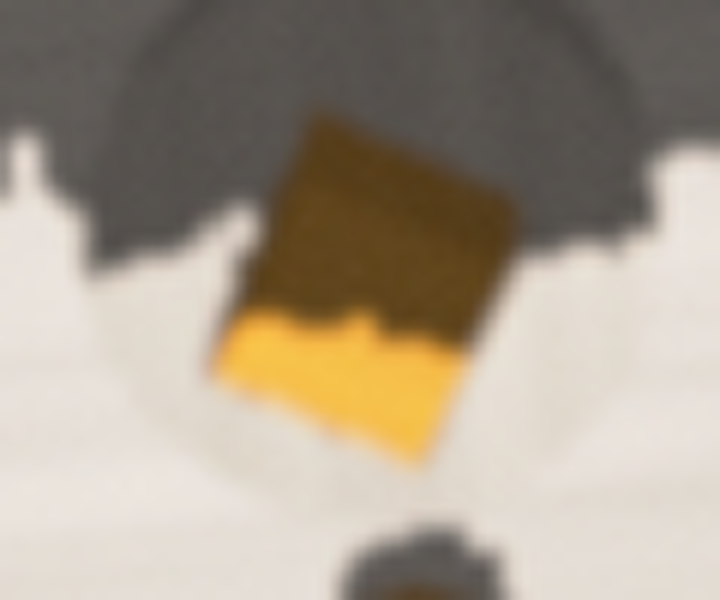

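```bash
python3 - <<'E'
from h import *
c=dict(np.load("w1.npz"));s=c
P=lambda x,y:wplane(c,s,215+(x+.5)/12-.5,176+(y+.5)/12-.5,.142)
a,b,d,e=P(210,375),P(418,466),P(512,237),P(297,165)
for x,y in((a,b),(b,d),(d,e),(e,a)):
    v=y-x;print(np.linalg.norm(v),np.degrees(np.arctan2(v[1],v[0]))%90)
print((a+b+d+e)/4)
v=b-a; n=np.array([v[1],-v[0],0]);n*=1 if n@(e-a)>0 else -1
print((a+b)/2+n/2)
# valve top
print(wplane(c,s,250,234,.124), "boss/lid c")
E
python3 - <<'E'
import sys;sys.path.insert(0,'.')
from workcell import r
from h import *
s=r.observe();st(s);go(s,[.502,-.1935,.2],135)
E
```

```text
0.01914796239163472 74.99767079100556
0.02168103193673877 78.71369283489332
0.018698129702850574 80.80745033008941
0.01976140107584628 77.48989398559607
[0.48857366 0.1997248  0.142     ]
[0.4894645  0.20007216 0.142     ]
[0.53077182 0.21216349 0.124     ] boss/lid c
t 1.2 p [0.4843 0.205  0.24  ] yaw 100.04 j [ 23.   10.4 104.6  -0.3  65.  -77. ] F [ 2.51 -3.6  -0.46] M [-0.059 -0.059  0.005] w 90.9
units [-15.81  -2.09   1.66] [ 0.    0.03 -4.37]
```

>>> send_rows:
  plan:
    - [-0.7, -0.1, 0.1, 0, 0, -0.3, 91]
    - [-2.4, -0.3, 0.2, 0, 0, -0.8, 91]
    - [-4.2, -0.5, 0.4, 0, 0, -1.3, 91]
    - [-6.0, -0.8, 0.6, 0, 0, -1.8, 91]
    - [-7.8, -1.0, 0.8, 0, 0, -2.3, 91]
    - [-9.6, -1.3, 1.0, 0, 0, -2.8, 91]
    - [-11.4, -1.5, 1.2, 0, 0, -3.3, 91]
    - [-13.2, -1.7, 1.4, 0, 0, -3.8, 91]
    - [-15.0, -2.0, 1.6, 0, 0, -4.2, 91]
    - [-15.8, -2.1, 1.66, 0, 0, -4.4, 91]

```text
t: 2.2
ee_pos: [0.501, -0.1964, 0.1994]
tool_rot: [[-0.71, 0.704, 0.002], [0.704, 0.71, -0.004], [-0.004, -0.002, -1.0]]
force: [1.0, 0.6, 0.2]
gripper_width: 0.0909
```

```bash
python3 snap.py wrist w2; python3 - <<'E'
import cv2
a=cv2.imread("pics/w2.png")
cv2.imwrite("pics/w2c.png",cv2.resize(a[110:300,180:340],(640,760)[:2] and (505,600),interpolation=cv2.INTER_CUBIC))
E
```

```text
t 2.2 p [ 0.501  -0.1964  0.1994] yaw 135.24 j [ -21.4   13.8  105.7   -0.2   60.3 -156.6] F [1.03 0.62 0.22] M [ 0.1    0.011 -0.018] w 90.9
```

View pics/w2.png

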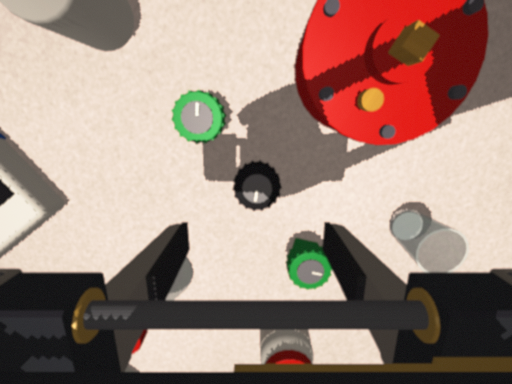

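View pics/w2c.png

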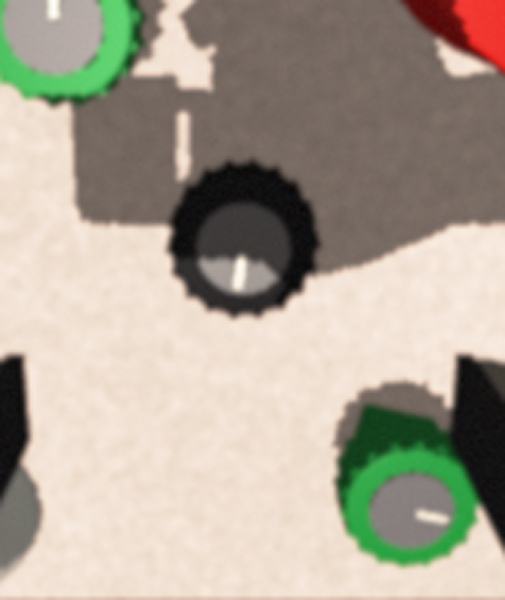

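```bash
python3 - <<'E'
from h import *
from workcell import r
c=dict(np.load("w2.npz"))
P=lambda x,y:wplane(c,c,180+(x+.5)/3.156-.5,110+(y+.5)/3.158-.5,.056)
p=P(244,246);print("cap",p)
v=P(237,290)-P(241.5,255);print("ptr",np.degrees(np.arctan2(v[1],v[0])))
s=r.observe();st(s)
go(s,[.5023,-.1936,.03],135); go(s,[p[0],p[1],.03],135)
E
```

```text
cap [ 0.50334238 -0.19404879  0.056     ]
ptr 38.2234790761953
t 2.25 p [ 0.5014 -0.1977  0.1994] yaw 135.28 j [ -21.5   13.9  105.6   -0.3   60.2 -156.7] F [ 0.71 -1.51  0.18] M [0.04  0.032 0.039] w 91.2
units [0.12 0.16 6.78] [-0.02  0.04  0.03]
units [0.08 0.18 6.78] [-0.02  0.04  0.03]
```

>>> send_rows:
  plan:
    - [0.1, 0.17, 0.3, 0, 0, 0, 91]
    - [0.1, 0.17, 1.2, 0, 0, 0, 91]
    - [0.1, 0.17, 2.2, 0, 0, 0, 91]
    - [0.1, 0.17, 3.2, 0, 0, 0, 91]
    - [0.1, 0.17, 4.2, 0, 0, 0, 91]
    - [0.1, 0.17, 5.2, 0, 0, 0, 91]
    - [0.1, 0.17, 6.0, 0, 0, 0, 91]
    - [0.1, 0.17, 6.5, 0, 0, 0, 91]
    - [0.1, 0.17, 6.7, 0, 0, 0, 91]
    - [0.1, 0.17, 6.7, 0, 0, 0, 91]

```text
t: 3.25
ee_pos: [0.5028, -0.1931, 0.0316]
tool_rot: [[-0.711, 0.703, 0.001], [0.703, 0.711, -0.005], [-0.004, -0.003, -1.0]]
force: [0.1, 0.1, 0.2]
gripper_width: 0.0909
```

```bash
python3 snap.py wrist w3; python3 - <<'E'
from h import *
from workcell import r
s=r.observe();st(s)
go(s,[.5027,-.1938,.032],135)
E
```

```text
t 3.25 p [ 0.5028 -0.1931  0.0316] yaw 135.3 j [ -21.    27.5  112.2   -0.4   40.1 -156. ] F [0.1  0.07 0.23] M [0.036 0.092 0.016] w 90.9
t 3.3 p [ 0.5032 -0.1935  0.0322] yaw 135.29 j [ -21.    27.5  112.1   -0.4   40.2 -156. ] F [-0.32  0.22  0.36] M [ 0.024  0.051 -0.012] w 90.9
units [ 0.   -0.02  0.01] [-0.02  0.04  0.04]
```

View pics/w3.png

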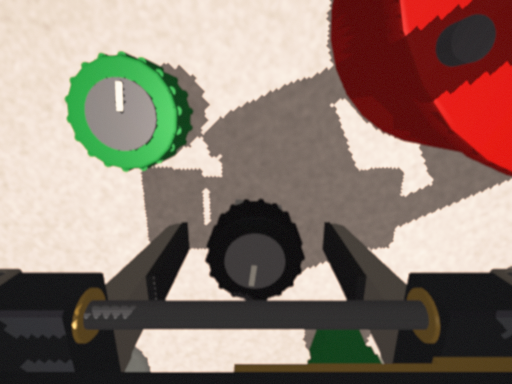

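>>> send_rows:
  plan:
    - [0, 0, 0, 0, 0, 0, 70]
    - [0, 0, 0, 0, 0, 0, 62]
    - [0, 0, 0, 0, 0, 0, 58]
    - [0, 0, 0, 0, 0, 0, 54]
    - [0, 0, 0, 0, 0, 0, 50]
    - [0, 0, 0, 0, 0, 0, 45]
    - [0, 0, 0, 0, 0, 0, 45]
    - [0, 0, -0.1, 0, 0, 0, 45]
    - [0, 0, -0.5, 0, 0, 0, 45]
    - [0, 0, -1.2, 0, 0, 0, 45]

```text
t: 4.3
ee_pos: [0.5021, -0.1929, 0.0619]
tool_rot: [[-0.711, 0.703, -0.0], [0.703, 0.711, -0.004], [-0.003, -0.003, -1.0]]
force: [-0.4, 0.6, -2.9]
gripper_width: 0.0554
```

```bash
python3 snap.py wrist w4; python3 - <<'E'
from h import *
from workcell import r
s=r.observe();st(s)
a=cv2.imread("pics/w4.png")
cv2.imwrite("pics/w4c.png",cv2.resize(a[190:320,190:330],(640,594),interpolation=cv2.INTER_CUBIC))
go(s,[s["ee_pos"][0],s["ee_pos"][1],.2],135)
E
```

```text
t 4.3 p [ 0.5021 -0.1929  0.0619] yaw 135.29 j [ -21.    24.7  111.5   -0.4   43.8 -156.1] F [-0.38  0.57 -2.94] M [ 0.082  0.042 -0.005] w 55.4
t 4.35 p [ 0.504  -0.1936  0.0649] yaw 135.29 j [ -21.    24.4  111.3   -0.3   43.9 -156.1] F [ 1.54 -0.16  1.7 ] M [ 0.044 -0.061  0.026] w 55.5
units [-0.04 -0.01 -5.4 ] [-0.01  0.05  0.04]
```

View pics/w4c.png

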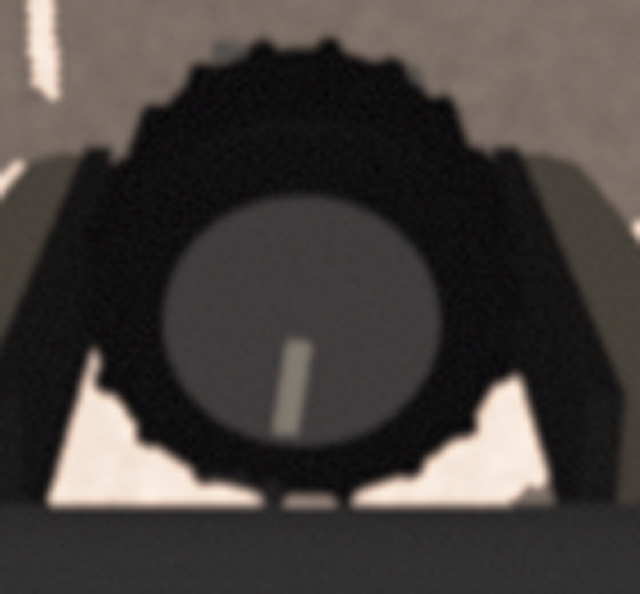

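```bash
python3 - <<'E'
from h import *
c=dict(np.load("w4.npz"));T=c["T_tool_cam"]
def P(x,y):
    u=190+(x+.5)/4.571-.5;v=190+(y+.5)/4.569-.5
    d=T[:3,:3]@np.array([(u-c["cx"])/c["fx"],(v-c["cy"])/c["fy"],1]);o=T[:3,3]
    return o+d*(-.024-o[2])/d[2]
print(P(301,321)); v=P(285,437)-P(299,340);print(v,"tool-angle",np.degrees(np.arctan2(v[1],v[0])))
print((P(163,321)-P(440,321)),(P(301,197)-P(301,447)))
# world yaw of pointer= toolyaw - toolangle
from workcell import r
s=r.observe();go(s,[.5,0,.235],125)
E
```

```text
[-0.00075406  0.00018785 -0.024     ]
[-0.00179393  0.01398735  0.        ] tool-angle 97.3084852431209
[-3.43101323e-02  3.43455250e-05  0.00000000e+00] [ 1.85774973e-06 -3.48647489e-02  0.00000000e+00]
units [ 5.51  5.38 -6.85] [-0.01  0.05  1.29]
```

>>> send_rows:
  plan:
    - [0, 0, -1.2, 0, 0, 0, 45]
    - [0, 0, -2.6, 0, 0, 0, 45]
    - [0, 0, -4.0, 0, 0, 0, 45]
    - [0.3, 0.3, -5.4, 0, 0, 0.1, 45]
    - [1.0, 1.0, -6.5, 0, 0, 0.3, 45]
    - [1.9, 1.8, -6.8, 0, 0, 0.5, 45]
    - [2.8, 2.7, -6.8, 0, 0, 0.7, 45]
    - [3.7, 3.6, -6.8, 0, 0, 0.9, 45]
    - [4.6, 4.5, -6.8, 0, 0, 1.1, 45]
    - [5.5, 5.4, -6.8, 0, 0, 1.3, 45]

```text
t: 5.35
ee_pos: [0.5002, 0.0013, 0.2339]
tool_rot: [[-0.571, 0.821, 0.004], [0.821, 0.571, -0.006], [-0.007, -0.0, -1.0]]
force: [1.2, 0.3, -2.0]
gripper_width: 0.0552
```

```bash
python3 - <<'E'
from h import *
from workcell import r
s=r.observe();st(s);go(s,[.489,.2,.21],97)
E
```

```text
t 5.35 p [0.5002 0.0013 0.2339] yaw 124.82 j [   0.2    8.2  108.    -0.4   63.5 -124.4] F [ 1.17  0.3  -2.02] M [ 0.08  -0.01  -0.024] w 55.2
units [6.79 4.17 0.91] [0.01 0.05 3.48]
```

>>> send_rows:
  plan:
    - [0.6, 0.4, 0.0, 0, 0.05, 0.4, 45]
    - [1.6, 1.0, 0.0, 0, 0.05, 0.8, 45]
    - [2.7, 1.6, 0.0, 0, 0.05, 1.3, 45]
    - [3.8, 2.3, 0.1, 0, 0.05, 1.8, 45]
    - [4.9, 3.0, 0.3, 0, 0.05, 2.4, 45]
    - [5.8, 3.6, 0.5, 0, 0.05, 2.9, 45]
    - [6.5, 4.0, 0.7, 0, 0.05, 3.3, 45]
    - [6.8, 4.2, 0.9, 0, 0.05, 3.5, 45]
    - [6.8, 4.2, 0.9, 0, 0.05, 3.5, 45]
    - [6.8, 4.2, 0.9, 0, 0.05, 3.5, 45]

```text
t: 6.35
ee_pos: [0.4892, 0.2004, 0.2102]
tool_rot: [[-0.12, 0.993, 0.001], [0.993, 0.12, 0.0], [-0.0, 0.001, -1.0]]
force: [0.7, -0.5, -1.8]
gripper_width: 0.0555
```

```bash
python3 snap.py scene s5; python3 snap.py side d5; python3 - <<'E'
from h import *
a=cv2.imread("pics/s5.png")[150:210,290:350];b=cv2.imread("pics/d5.png")[110:170,200:260]
cv2.imwrite("pics/c5.png",np.hstack([cv2.resize(x,(390,390),interpolation=cv2.INTER_CUBIC) for x in(a,b)]))
E
```

```text
t 6.35 p [0.4892 0.2004 0.2102] yaw 96.9 j [ 22.1  12.4 106.1  -0.   61.4 -74.8] F [ 0.65 -0.5  -1.82] M [ 0.024 -0.077  0.009] w 55.5
t 6.4 p [0.4894 0.2002 0.2104] yaw 96.87 j [ 22.1  12.4 106.1  -0.   61.4 -74.8] F [ 0.37  0.49 -2.2 ] M [ 0.031 -0.013  0.012] w 55.7
```

View pics/c5.png

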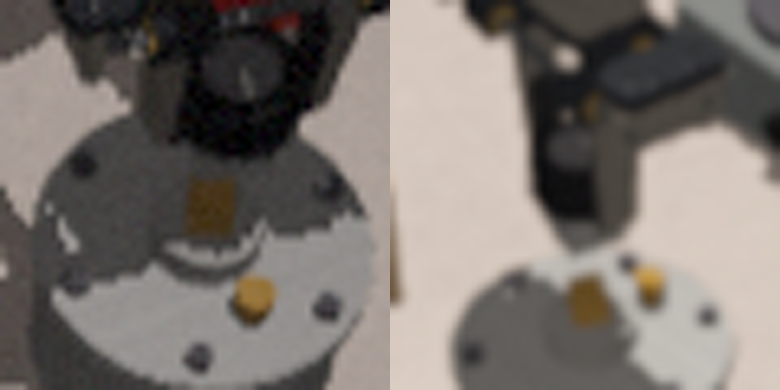

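```bash
python3 - <<'E'
from h import *
a=dict(np.load("s5.npz"));b=dict(np.load("d5.npz"))
print(plane(a,290+243.5/6.5-.5,150+70.5/6.5-.5,.2344),plane(b,227.4,132.7,.2344),cross([ray(a,290+243.5/6.5-.5,150+70.5/6.5-.5),ray(b,227.4,132.7)]))
E
```

```text
[0.4905907  0.20047479 0.2344    ] [0.48319448 0.20125688 0.2344    ] [0.48581999 0.20352515 0.23022431]
```

>>> send_rows:
  plan:
    - [0, 0, 0.2, 0, 0, 0, 45]
    - [0, 0, 0.5, 0, 0, 0, 45]
    - [0, 0, 0.8, 0, 0, 0, 45]
    - [0, 0, 1.0, 0, 0, 0, 45]
    - [0, 0, 1.2, 0, 0, 0, 45]
    - [0, 0, 1.3, 0, 0, 0, 45]
    - [0, 0, 1.34, 0, 0, 0, 45]
    - [0, 0, 1.38, 0, 0, 0, 45]
    - [0, 0, 1.42, 0, 0, 0, 45]
    - [0, 0, 1.42, 0, 0, 0, 45]

```text
t: 7.45
ee_pos: [0.4897, 0.2002, 0.175]
tool_rot: [[-0.119, 0.993, 0.002], [0.993, 0.119, 0.0], [0.0, 0.002, -1.0]]
force: [-0.5, 0.5, -2.5]
gripper_width: 0.0553
```

```bash
python3 - <<'E'
from h import *
from workcell import r
s=r.observe();st(s);go(s,[.489,.1998,.173],97)
E
```

```text
t 7.45 p [0.4897 0.2002 0.175 ] yaw 96.84 j [ 22.1  14.7 108.1  -0.   57.1 -74.7] F [-0.48  0.45 -2.51] M [ 0.005  0.026 -0.004] w 55.3
units [-0.01 -0.03  0.08] [ 0.01 -0.   -0.02]
```

>>> send_rows:
  plan:
    - [-0.01, -0.02, 0.01, 0, 0, 0, 45]
    - [-0.01, -0.02, 0.02, 0, 0, 0, 45]
    - [-0.01, -0.02, 0.03, 0, 0, 0, 45]
    - [-0.01, -0.02, 0.04, 0, 0, 0, 45]
    - [-0.01, -0.02, 0.05, 0, 0, 0, 45]
    - [-0.01, -0.02, 0.06, 0, 0, 0, 45]
    - [-0.01, -0.02, 0.07, 0, 0, 0, 45]
    - [-0.01, -0.02, 0.08, 0, 0, 0, 45]
    - [-0.01, -0.02, 0.08, 0, 0, 0, 45]
    - [-0.01, -0.02, 0.08, 0, 0, 0, 45]

```text
t: 8.45
ee_pos: [0.4892, 0.1999, 0.1731]
tool_rot: [[-0.119, 0.993, 0.002], [0.993, 0.119, 0.001], [0.0, 0.002, -1.0]]
force: [0.0, 1.4, 0.7]
gripper_width: 0.0554
```

```bash
cat > s.py <<'E'
from h import *
from workcell import r
s=r.observe();st(s)
E
python3 s.py
```

```text
t 8.45 p [0.4892 0.1999 0.1731] yaw 96.83 j [ 22.1  14.8 108.2  -0.   56.8 -74.8] F [0.01 1.37 0.68] M [ 0.222  0.165 -0.015] w 55.4
```

>>> send_rows:
  plan:
    - [0, 0, 0.01, 0, 0, 0, 45]
    - [0, 0, 0.02, 0, 0, 0, 45]
    - [0, 0, 0.02, 0, 0, 0.2, 45]
    - [0, 0, 0.02, 0, 0, 0.4, 45]
    - [0, 0, 0.02, 0, 0, 0.6, 45]
    - [0, 0, 0.02, 0, 0, 0.7, 45]
    - [0, 0, 0.02, 0, 0, 0.8, 45]
    - [0, 0, 0.02, 0, 0, 0.9, 45]
    - [0, 0, 0.02, 0, 0, 1.0, 45]
    - [0, 0, 0.02, 0, 0, 1.0, 45]

```text
t: 9.45
ee_pos: [0.4892, 0.1999, 0.1726]
tool_rot: [[0.021, 1.0, 0.002], [1.0, -0.021, 0.0], [0.001, 0.002, -1.0]]
force: [-0.2, -0.3, -1.8]
gripper_width: 0.055
```

```bash
python3 s.py
```

```text
t 9.45 p [0.4892 0.1999 0.1726] yaw 88.8 j [ 22.1  14.9 108.3  -0.   56.8 -66.7] F [-0.16 -0.27 -1.83] M [ 0.021  0.026 -0.017] w 55.0
```

>>> send_rows:
  plan:
    - [0, 0, 0.0, 0, 0, 0.2, 45]
    - [0, 0, 0.0, 0, 0, 0.4, 45]
    - [0, 0, 0.02, 0, 0, 0.5, 45]
    - [0, 0, 0.04, 0, 0, 0.5, 45]
    - [0, 0, 0.06, 0, 0, 0.5, 45]
    - [0, 0, 0.08, 0, 0, 0.5, 45]
    - [0, 0, 0.1, 0, 0, 0.5, 45]
    - [0, 0, 0.12, 0, 0, 0.5, 45]
    - [0, 0, 0.14, 0, 0, 0.5, 45]
    - [0, 0, 0.14, 0, 0, 0.5, 45]

```text
t: 10.45
ee_pos: [0.4892, 0.1998, 0.169]
tool_rot: [[0.091, 0.996, 0.002], [0.996, -0.091, 0.0], [0.001, 0.002, -1.0]]
force: [-0.4, -0.0, -2.4]
gripper_width: 0.0559
```

```bash
python3 s.py
```

```text
t 10.45 p [0.4892 0.1998 0.169 ] yaw 84.8 j [ 22.1  15.1 108.4  -0.   56.3 -62.7] F [-0.43 -0.01 -2.36] M [-0.029  0.008 -0.009] w 55.9
```

>>> send_rows:
  plan:
    - [0, 0, 0.05, 0, 0, 0, 45]
    - [0, 0, 0.12, 0, 0, 0, 45]
    - [0, 0, 0.2, 0, 0, 0, 45]
    - [0, 0, 0.28, 0, 0, 0, 45]
    - [0, 0, 0.36, 0, 0, 0, 45]
    - [0, 0, 0.44, 0, 0, 0, 45]
    - [0, 0, 0.5, 0, 0, 0, 45]
    - [0, 0, 0.55, 0, 0, 0, 45]
    - [0, 0, 0.58, 0, 0, 0, 45]
    - [0, 0, 0.6, 0, 0, 0, 45]

```text
t: 11.45
ee_pos: [0.4893, 0.1999, 0.1539]
tool_rot: [[0.091, 0.996, 0.002], [0.996, -0.091, 0.0], [0.001, 0.002, -1.0]]
force: [-0.4, 0.0, -2.0]
gripper_width: 0.0557
```

```bash
python3 s.py
```

```text
t 11.45 p [0.4893 0.1999 0.1539] yaw 84.8 j [ 22.1  16.2 109.2  -0.   54.5 -62.7] F [-0.44  0.05 -2.02] M [-0.035 -0.026 -0.014] w 55.7
```

>>> send_rows:
  plan:
    - [0, 0, 0.02, 0, 0, 0, 45]
    - [0, 0, 0.04, 0, 0, 0, 45]
    - [0, 0, 0.06, 0, 0, 0, 45]
    - [0, 0, 0.07, 0, 0, 0, 45]
    - [0, 0, 0.08, 0, 0, 0, 45]
    - [0, 0, 0.09, 0, 0, 0, 45]
    - [0, 0, 0.1, 0, 0, 0, 45]
    - [0, 0, 0.11, 0, 0, 0, 45]
    - [0, 0, 0.12, 0, 0, 0, 45]
    - [0, 0, 0.12, 0, 0, 0, 45]

```text
t: 12.45
ee_pos: [0.4895, 0.2, 0.1523]
tool_rot: [[0.091, 0.996, 0.003], [0.996, -0.091, 0.001], [0.001, 0.003, -1.0]]
force: [-4.4, -1.0, 15.2]
gripper_width: 0.0555
```

```bash
python3 s.py
```

```text
t 12.45 p [0.4895 0.2    0.1523] yaw 84.8 j [ 22.1  16.4 109.3  -0.   54.2 -62.7] F [-4.41 -0.99 15.17] M [-0.429  0.852 -0.052] w 55.5
```

>>> send_rows:
  plan:
    - [0, 0, 0.0, 0, 0, 0.1, 45]
    - [0, 0, 0.0, 0, 0, 0.3, 45]
    - [0, 0, 0.0, 0, 0, 0.5, 45]
    - [0, 0, 0.0, 0, 0, 0.7, 45]
    - [0, 0, 0.0, 0, 0, 0.9, 45]
    - [0, 0, 0.0, 0, 0, 1.1, 45]
    - [0, 0, 0.0, 0, 0, 1.3, 45]
    - [0, 0, 0.0, 0, 0, 1.5, 45]
    - [0, 0, 0.0, 0, 0, 1.7, 45]
    - [0, 0, 0.0, 0, 0, 1.9, 45]

```text
t: 13.45
ee_pos: [0.489, 0.2004, 0.1524]
tool_rot: [[0.351, 0.936, 0.002], [0.936, -0.351, 0.001], [0.002, 0.001, -1.0]]
force: [-4.0, 2.0, 6.6]
gripper_width: 0.0553
```

```bash
python3 s.py
```

```text
t 13.45 p [0.489  0.2004 0.1524] yaw 69.47 j [ 22.1  16.3 109.3   0.   54.3 -47.4] F [-3.96  2.02  6.62] M [0.133 0.831 0.226] w 55.3
```

>>> send_rows:
  plan:
    - [0, 0, 0.0, 0, 0, 0.2, 45]
    - [0, 0, 0.0, 0, 0, 0.4, 45]
    - [0, 0, 0.0, 0, 0, 0.6, 45]
    - [0, 0, 0.0, 0, 0, 0.8, 45]
    - [0, 0, 0.0, 0, 0, 1.0, 45]
    - [0, 0, 0.0, 0, 0, 1.2, 45]
    - [0, 0, 0.0, 0, 0, 1.4, 45]
    - [0, 0, 0.0, 0, 0, 1.5, 45]
    - [0, 0, 0.0, 0, 0, 1.5, 45]
    - [0, 0, 0.0, 0, 0, 1.5, 45]

```text
t: 14.45
ee_pos: [0.4889, 0.2005, 0.1525]
tool_rot: [[0.538, 0.843, 0.002], [0.843, -0.538, 0.001], [0.002, 0.001, -1.0]]
force: [-2.8, 1.2, 5.3]
gripper_width: 0.0556
```

```bash
python3 s.py
```

```text
t 14.45 p [0.4889 0.2005 0.1525] yaw 57.47 j [ 22.1  16.3 109.3   0.   54.3 -35.4] F [-2.79  1.25  5.26] M [0.071 0.644 0.074] w 55.6
```

>>> send_rows:
  plan:
    - [0, 0, 0.0, 0, 0, 0.1, 45]
    - [0, 0, 0.0, 0, 0, 0.2, 45]
    - [0, 0, 0.0, 0, 0, 0.3, 45]
    - [0, 0, 0.0, 0, 0, 0.4, 45]
    - [0, 0, 0.0, 0, 0, 0.5, 45]
    - [0, 0, 0.0, 0, 0, 0.6, 45]
    - [0, 0, 0.0, 0, 0, 0.7, 45]
    - [0, 0, 0.0, 0, 0, 0.8, 45]
    - [0, 0, 0.0, 0, 0, 0.9, 45]
    - [0, 0, 0.0, 0, 0, 1.0, 45]

```text
t: 15.45
ee_pos: [0.4889, 0.2005, 0.1525]
tool_rot: [[0.651, 0.759, 0.002], [0.759, -0.651, 0.001], [0.002, 0.0, -1.0]]
force: [-2.3, 1.5, 4.8]
gripper_width: 0.0557
```

```bash
python3 s.py
```

```text
t 15.45 p [0.4889 0.2005 0.1525] yaw 49.41 j [ 2.210e+01  1.630e+01  1.093e+02  1.000e-01  5.430e+01 -2.730e+01] F [-2.34  1.54  4.81] M [0.041 0.644 0.216] w 55.7
```

>>> send_rows:
  plan:
    - [0, 0, 0.0, 0, 0, 0.1, 45]
    - [0, 0, 0.0, 0, 0, 0.2, 45]
    - [0, 0, 0.0, 0, 0, 0.3, 45]
    - [0, 0, 0.0, 0, 0, 0.4, 45]
    - [0, 0, 0.0, 0, 0, 0.5, 45]
    - [0, 0, 0.0, 0, 0, 0.6, 45]
    - [0, 0, 0.0, 0, 0, 0.7, 45]
    - [0, 0, 0.0, 0, 0, 0.8, 45]
    - [0, 0, 0.0, 0, 0, 0.9, 45]
    - [0, 0, 0.0, 0, 0, 1.0, 45]

```text
t: 16.45
ee_pos: [0.4889, 0.2005, 0.1525]
tool_rot: [[0.751, 0.66, 0.002], [0.66, -0.751, 0.001], [0.002, -0.0, -1.0]]
force: [-2.2, 1.6, 4.3]
gripper_width: 0.0555
```

```bash
python3 s.py
```

```text
t 16.45 p [0.4889 0.2005 0.1525] yaw 41.34 j [ 2.210e+01  1.630e+01  1.093e+02  1.000e-01  5.430e+01 -1.930e+01] F [-2.24  1.62  4.35] M [0.126 0.702 0.227] w 55.5
```

>>> send_rows:
  plan:
    - [0, 0, 0.0, 0, 0, 0.1, 45]
    - [0, 0, 0.0, 0, 0, 0.2, 45]
    - [0, 0, 0.0, 0, 0, 0.3, 45]
    - [0, 0, 0.0, 0, 0, 0.4, 45]
    - [0, 0, 0.0, 0, 0, 0.5, 45]
    - [0, 0, 0.0, 0, 0, 0.6, 45]
    - [0, 0, 0.0, 0, 0, 0.7, 45]
    - [0, 0, 0.0, 0, 0, 0.8, 45]
    - [0, 0, 0.0, 0, 0, 0.9, 45]
    - [0, 0, 0.0, 0, 0, 1.0, 45]

```text
t: 17.45
ee_pos: [0.4889, 0.2005, 0.1525]
tool_rot: [[0.836, 0.549, 0.002], [0.549, -0.836, 0.002], [0.002, -0.0, -1.0]]
force: [-3.4, 1.3, 5.9]
gripper_width: 0.0553
```

```bash
python3 s.py
```

```text
t 17.45 p [0.4889 0.2005 0.1525] yaw 33.27 j [ 2.210e+01  1.630e+01  1.093e+02  1.000e-01  5.430e+01 -1.120e+01] F [-3.42  1.31  5.95] M [0.157 0.666 0.227] w 55.3
```

>>> send_rows:
  plan:
    - [0, 0, 0.0, 0, 0, 0.1, 45]
    - [0, 0, 0.0, 0, 0, 0.2, 45]
    - [0, 0, 0.0, 0, 0, 0.3, 45]
    - [0, 0, 0.0, 0, 0, 0.4, 45]
    - [0, 0, 0.0, 0, 0, 0.5, 45]
    - [0, 0, 0.0, 0, 0, 0.6, 45]
    - [0, 0, 0.0, 0, 0, 0.7, 45]
    - [0, 0, 0.0, 0, 0, 0.8, 45]
    - [0, 0, 0.0, 0, 0, 0.9, 45]
    - [0, 0, 0.0, 0, 0, 1.0, 45]

```text
t: 18.45
ee_pos: [0.4889, 0.2005, 0.1524]
tool_rot: [[0.905, 0.426, 0.002], [0.426, -0.905, 0.002], [0.002, -0.001, -1.0]]
force: [-3.1, 1.5, 4.3]
gripper_width: 0.0553
```

```bash
python3 s.py
```

```text
t 18.45 p [0.4889 0.2005 0.1524] yaw 25.2 j [ 2.210e+01  1.630e+01  1.093e+02  1.000e-01  5.430e+01 -3.100e+00] F [-3.13  1.47  4.3 ] M [0.26  0.658 0.222] w 55.3
```

>>> send_rows:
  plan:
    - [0, 0, 0.0, 0, 0, 0.1, 45]
    - [0, 0, 0.0, 0, 0, 0.2, 45]
    - [0, 0, 0.0, 0, 0, 0.3, 45]
    - [0, 0, 0.0, 0, 0, 0.4, 45]
    - [0, 0, 0.0, 0, 0, 0.5, 45]
    - [0, 0, 0.0, 0, 0, 0.6, 45]
    - [0, 0, 0.0, 0, 0, 0.7, 45]
    - [0, 0, 0.0, 0, 0, 0.8, 45]
    - [0, 0, 0.0, 0, 0, 0.9, 45]
    - [0, 0, 0.0, 0, 0, 1.0, 45]

```text
t: 19.45
ee_pos: [0.489, 0.2005, 0.1525]
tool_rot: [[0.956, 0.295, 0.002], [0.295, -0.956, 0.002], [0.002, -0.001, -1.0]]
force: [-3.6, 1.4, 4.4]
gripper_width: 0.0554
```

```bash
python3 s.py
```

```text
t 19.45 p [0.489  0.2005 0.1525] yaw 17.13 j [2.210e+01 1.630e+01 1.093e+02 1.000e-01 5.430e+01 4.900e+00] F [-3.58  1.42  4.39] M [0.358 0.731 0.213] w 55.4
```

>>> send_rows:
  plan:
    - [0, 0, 0.0, 0, 0, 0.1, 45]
    - [0, 0, 0.0, 0, 0, 0.2, 45]
    - [0, 0, 0.0, 0, 0, 0.3, 45]
    - [0, 0, 0.0, 0, 0, 0.4, 45]
    - [0, 0, 0.0, 0, 0, 0.5, 45]
    - [0, 0, 0.0, 0, 0, 0.6, 45]
    - [0, 0, 0.0, 0, 0, 0.7, 45]
    - [0, 0, 0.0, 0, 0, 0.8, 45]
    - [0, 0, 0.0, 0, 0, 0.9, 45]
    - [0, 0, 0.0, 0, 0, 1.0, 45]

```text
t: 20.45
ee_pos: [0.489, 0.2005, 0.1524]
tool_rot: [[0.988, 0.158, 0.002], [0.158, -0.988, 0.002], [0.002, -0.001, -1.0]]
force: [-3.0, 2.7, 5.2]
gripper_width: 0.0555
```

```bash
python3 s.py
```

```text
t 20.45 p [0.489  0.2005 0.1524] yaw 9.07 j [2.210e+01 1.630e+01 1.093e+02 1.000e-01 5.430e+01 1.300e+01] F [-2.99  2.72  5.24] M [0.361 0.712 0.195] w 55.5
```

>>> send_rows:
  plan:
    - [0, 0, 0.0, 0, 0, 0.1, 45]
    - [0, 0, 0.0, 0, 0, 0.2, 45]
    - [0, 0, 0.0, 0, 0, 0.3, 45]
    - [0, 0, 0.0, 0, 0, 0.4, 45]
    - [0, 0, 0.0, 0, 0, 0.5, 45]
    - [0, 0, 0.0, 0, 0, 0.6, 45]
    - [0, 0, 0.0, 0, 0, 0.7, 45]
    - [0, 0, 0.0, 0, 0, 0.8, 45]
    - [0, 0, 0.0, 0, 0, 0.9, 45]
    - [0, 0, 0.0, 0, 0, 1.0, 45]

```text
t: 21.45
ee_pos: [0.489, 0.2006, 0.1525]
tool_rot: [[1.0, 0.017, 0.002], [0.017, -1.0, 0.002], [0.002, -0.002, -1.0]]
force: [-2.8, 2.2, 4.0]
gripper_width: 0.0551
```

```bash
python3 s.py
```

```text
t 21.45 p [0.489  0.2006 0.1525] yaw 1.0 j [2.210e+01 1.630e+01 1.093e+02 1.000e-01 5.430e+01 2.110e+01] F [-2.79  2.22  3.95] M [0.381 0.708 0.23 ] w 55.1
```

>>> send_rows:
  plan:
    - [0, 0, 0.0, 0, 0, 0.1, 45]
    - [0, 0, 0.0, 0, 0, 0.2, 45]
    - [0, 0, 0.0, 0, 0, 0.3, 45]
    - [0, 0, 0.0, 0, 0, 0.4, 45]
    - [0, 0, 0.0, 0, 0, 0.5, 45]
    - [0, 0, 0.0, 0, 0, 0.6, 45]
    - [0, 0, 0.0, 0, 0, 0.7, 45]
    - [0, 0, 0.0, 0, 0, 0.8, 45]
    - [0, 0, 0.0, 0, 0, 0.9, 45]
    - [0, 0, 0.0, 0, 0, 1.0, 45]

```text
t: 22.45
ee_pos: [0.489, 0.2006, 0.1525]
tool_rot: [[0.992, -0.123, 0.002], [-0.123, -0.992, 0.002], [0.001, -0.002, -1.0]]
force: [-3.0, 2.7, 4.4]
gripper_width: 0.0553
```

```bash
python3 s.py
```

```text
t 22.45 p [0.489  0.2006 0.1525] yaw -7.07 j [2.210e+01 1.630e+01 1.093e+02 1.000e-01 5.430e+01 2.910e+01] F [-3.04  2.69  4.45] M [0.465 0.657 0.198] w 55.3
```

>>> send_rows:
  plan:
    - [0, 0, 0.0, 0, 0, 0.1, 45]
    - [0, 0, 0.0, 0, 0, 0.2, 45]
    - [0, 0, 0.0, 0, 0, 0.3, 45]
    - [0, 0, 0.0, 0, 0, 0.4, 45]
    - [0, 0, 0.0, 0, 0, 0.5, 45]
    - [0, 0, 0.0, 0, 0, 0.6, 45]
    - [0, 0, 0.0, 0, 0, 0.7, 45]
    - [0, 0, 0.0, 0, 0, 0.8, 45]
    - [0, 0, 0.0, 0, 0, 0.9, 45]
    - [0, 0, 0.0, 0, 0, 1.0, 45]

```text
t: 23.45
ee_pos: [0.489, 0.2006, 0.1525]
tool_rot: [[0.965, -0.261, 0.002], [-0.261, -0.965, 0.002], [0.001, -0.002, -1.0]]
force: [-2.3, 2.6, 3.8]
gripper_width: 0.0554
```

```bash
python3 s.py
```

```text
t 23.45 p [0.489  0.2006 0.1525] yaw -15.13 j [2.210e+01 1.630e+01 1.093e+02 1.000e-01 5.430e+01 3.720e+01] F [-2.29  2.58  3.84] M [0.477 0.658 0.331] w 55.4
```

>>> send_rows:
  plan:
    - [0, 0, 0.0, 0, 0, 0.1, 45]
    - [0, 0, 0.0, 0, 0, 0.2, 45]
    - [0, 0, 0.0, 0, 0, 0.3, 45]
    - [0, 0, 0.0, 0, 0, 0.4, 45]
    - [0, 0, 0.0, 0, 0, 0.5, 45]
    - [0, 0, 0.0, 0, 0, 0.6, 45]
    - [0, 0, 0.0, 0, 0, 0.7, 45]
    - [0, 0, 0.0, 0, 0, 0.8, 45]
    - [0, 0, 0.0, 0, 0, 0.9, 45]
    - [0, 0, 0.0, 0, 0, 1.0, 45]

```text
t: 24.45
ee_pos: [0.489, 0.2006, 0.1524]
tool_rot: [[0.919, -0.394, 0.002], [-0.394, -0.919, 0.002], [0.001, -0.002, -1.0]]
force: [-2.2, 3.5, 3.3]
gripper_width: 0.0558
```

```bash
python3 s.py
```

```text
t 24.45 p [0.489  0.2006 0.1524] yaw -23.2 j [2.210e+01 1.630e+01 1.093e+02 1.000e-01 5.430e+01 4.530e+01] F [-2.2   3.55  3.34] M [0.523 0.584 0.297] w 55.8
```

>>> send_rows:
  plan:
    - [0, 0, 0.0, 0, 0, 0.1, 45]
    - [0, 0, 0.0, 0, 0, 0.2, 45]
    - [0, 0, 0.0, 0, 0, 0.3, 45]
    - [0, 0, 0.0, 0, 0, 0.4, 45]
    - [0, 0, 0.0, 0, 0, 0.5, 45]
    - [0, 0, 0.0, 0, 0, 0.6, 45]
    - [0, 0, 0.0, 0, 0, 0.7, 45]
    - [0, 0, 0.0, 0, 0, 0.8, 45]
    - [0, 0, 0.0, 0, 0, 0.9, 45]
    - [0, 0, 0.0, 0, 0, 1.0, 45]

```text
t: 25.45
ee_pos: [0.4891, 0.2006, 0.1525]
tool_rot: [[0.855, -0.519, 0.002], [-0.519, -0.855, 0.002], [0.001, -0.002, -1.0]]
force: [-1.0, 3.1, 2.8]
gripper_width: 0.0557
```

```bash
python3 s.py
```

```text
t 25.45 p [0.4891 0.2006 0.1525] yaw -31.27 j [2.210e+01 1.630e+01 1.092e+02 1.000e-01 5.430e+01 5.330e+01] F [-1.02  3.08  2.81] M [0.614 0.567 0.07 ] w 55.7
```

>>> send_rows:
  plan:
    - [0, 0, 0.0, 0, 0, 0.1, 45]
    - [0, 0, 0.0, 0, 0, 0.2, 45]
    - [0, 0, 0.0, 0, 0, 0.3, 45]
    - [0, 0, 0.0, 0, 0, 0.4, 45]
    - [0, 0, 0.0, 0, 0, 0.5, 45]
    - [0, 0, 0.0, 0, 0, 0.6, 45]
    - [0, 0, 0.0, 0, 0, 0.7, 45]
    - [0, 0, 0.0, 0, 0, 0.8, 45]
    - [0, 0, 0.0, 0, 0, 0.9, 45]
    - [0, 0, 0.0, 0, 0, 1.0, 45]

```text
t: 26.45
ee_pos: [0.4891, 0.2006, 0.1525]
tool_rot: [[0.773, -0.634, 0.002], [-0.634, -0.773, 0.002], [0.0, -0.003, -1.0]]
force: [-2.5, 2.8, 2.9]
gripper_width: 0.0556
```

```bash
python3 s.py
```

```text
t 26.45 p [0.4891 0.2006 0.1525] yaw -39.33 j [2.210e+01 1.630e+01 1.092e+02 1.000e-01 5.430e+01 6.140e+01] F [-2.45  2.77  2.93] M [0.606 0.501 0.179] w 55.6
```

>>> send_rows:
  plan:
    - [0, 0, 0.0, 0, 0, 0.2, 45]
    - [0, 0, 0.0, 0, 0, 0.4, 45]
    - [0, 0, 0.0, 0, 0, 0.6, 45]
    - [0, 0, 0.0, 0, 0, 0.8, 45]
    - [0, 0, 0.0, 0, 0, 1.0, 45]
    - [0, 0, 0.0, 0, 0, 1.2, 45]
    - [0, 0, 0.0, 0, 0, 1.4, 45]
    - [0, 0, 0.0, 0, 0, 1.6, 45]
    - [0, 0, 0.0, 0, 0, 1.8, 45]
    - [0, 0, 0.0, 0, 0, 2.0, 45]

```text
t: 27.45
ee_pos: [0.4891, 0.2006, 0.1525]
tool_rot: [[0.567, -0.824, 0.002], [-0.824, -0.567, 0.002], [-0.0, -0.003, -1.0]]
force: [-0.9, 2.5, 3.0]
gripper_width: 0.0554
```

```bash
python3 s.py
```

```text
t 27.45 p [0.4891 0.2006 0.1525] yaw -55.47 j [2.210e+01 1.630e+01 1.092e+02 1.000e-01 5.430e+01 7.750e+01] F [-0.91  2.46  3.02] M [0.552 0.416 0.268] w 55.4
```

>>> send_rows:
  plan:
    - [0, 0, 0.0, 0, 0, 0.2, 45]
    - [0, 0, 0.0, 0, 0, 0.4, 45]
    - [0, 0, 0.0, 0, 0, 0.6, 45]
    - [0, 0, 0.0, 0, 0, 0.8, 45]
    - [0, 0, 0.0, 0, 0, 1.0, 45]
    - [0, 0, 0.0, 0, 0, 1.2, 45]
    - [0, 0, 0.0, 0, 0, 1.4, 45]
    - [0, 0, 0.0, 0, 0, 1.6, 45]
    - [0, 0, 0.0, 0, 0, 1.8, 45]
    - [0, 0, 0.0, 0, 0, 2.0, 45]

```text
t: 28.45
ee_pos: [0.4892, 0.2006, 0.1525]
tool_rot: [[0.316, -0.949, 0.002], [-0.949, -0.316, 0.002], [-0.001, -0.002, -1.0]]
force: [-1.8, 2.0, 2.5]
gripper_width: 0.0556
```

```bash
python3 s.py
```

```text
t 28.45 p [0.4892 0.2006 0.1525] yaw -71.6 j [2.210e+01 1.630e+01 1.092e+02 1.000e-01 5.430e+01 9.370e+01] F [-1.77  2.04  2.53] M [0.526 0.257 0.246] w 55.6
```

>>> send_rows:
  plan:
    - [0, 0, 0.0, 0, 0, 0.2, 45]
    - [0, 0, 0.0, 0, 0, 0.4, 45]
    - [0, 0, 0.0, 0, 0, 0.6, 45]
    - [0, 0, 0.0, 0, 0, 0.8, 45]
    - [0, 0, 0.0, 0, 0, 1.0, 45]
    - [0, 0, 0.0, 0, 0, 1.2, 45]
    - [0, 0, 0.0, 0, 0, 1.4, 45]
    - [0, 0, 0.0, 0, 0, 1.6, 45]
    - [0, 0, 0.0, 0, 0, 1.8, 45]
    - [0, 0, 0.0, 0, 0, 2.0, 45]

```text
t: 29.45
ee_pos: [0.4892, 0.2006, 0.1525]
tool_rot: [[0.039, -0.999, 0.002], [-0.999, -0.039, 0.002], [-0.002, -0.002, -1.0]]
force: [-0.4, 2.2, 2.0]
gripper_width: 0.0556
```

```bash
python3 s.py; python3 snap.py wrist w6; python3 - <<'E'
import cv2
a=cv2.imread("pics/w6.png")
cv2.imwrite("pics/w6c.png",cv2.resize(a[190:320,190:330],(640,594),interpolation=cv2.INTER_CUBIC))
E
```

```text
t 29.45 p [0.4892 0.2006 0.1525] yaw -87.74 j [2.210e+01 1.630e+01 1.092e+02 1.000e-01 5.430e+01 1.098e+02] F [-0.39  2.22  1.98] M [0.46  0.242 0.136] w 55.6
t 29.45 p [0.4892 0.2006 0.1525] yaw -87.74 j [2.210e+01 1.630e+01 1.092e+02 1.000e-01 5.430e+01 1.098e+02] F [-0.39  2.22  1.98] M [0.46  0.242 0.136] w 55.6
```

View pics/w6c.png

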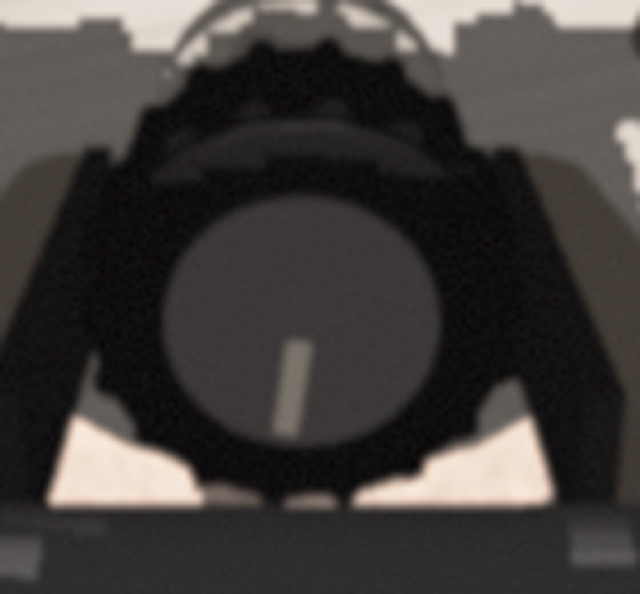

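>>> send_rows:
  plan:
    - [0, 0, 0, 0, 0, 0, 45]
    - [0, 0, 0, 0, 0, 0, 56]
    - [0, 0, 0, 0, 0, 0, 60]
    - [0, 0, 0, 0, 0, 0, 66]
    - [0, 0, 0, 0, 0, 0, 74]
    - [0, 0, 0, 0, 0, 0, 82]
    - [0, 0, 0, 0, 0, 0, 90]
    - [0, 0, 0, 0, 0, 0, 91]
    - [0, 0, 0, 0, 0, 0, 91]
    - [0, 0, 0, 0, 0, 0, 91]

```text
t: 30.5
ee_pos: [0.4892, 0.2006, 0.1525]
tool_rot: [[0.038, -0.999, 0.002], [-0.999, -0.038, 0.002], [-0.002, -0.002, -1.0]]
force: [-0.4, -0.5, -1.0]
gripper_width: 0.0911
```

```bash
python3 s.py
```

```text
t 30.5 p [0.4892 0.2006 0.1525] yaw -87.83 j [2.210e+01 1.630e+01 1.092e+02 1.000e-01 5.430e+01 1.099e+02] F [-0.43 -0.46 -1.04] M [-0.014  0.184  0.021] w 91.1
```

>>> send_rows:
  plan:
    - [0, 0, -0.1, 0, 0, 0, 91]
    - [0, 0, -0.4, 0, 0, 0, 91]
    - [0, 0, -0.8, 0, 0, 0, 91]
    - [0, 0, -1.4, 0, 0, 0, 91]
    - [0, 0, -2.2, 0, 0, 0, 91]
    - [0, 0, -3.0, 0, 0, 0, 91]
    - [0, 0, -3.6, 0, 0, 0, 91]
    - [0, 0, -4.0, 0, 0, 0, 91]
    - [0, 0, -4.0, 0, 0, 0, 91]
    - [0, 0, -4.0, 0, 0, 0, 91]

```text
t: 31.5
ee_pos: [0.4888, 0.2003, 0.2524]
tool_rot: [[0.038, -0.999, 0.002], [-0.999, -0.038, 0.002], [-0.002, -0.002, -1.0]]
force: [0.2, 0.0, -0.7]
gripper_width: 0.091
```

```bash
python3 snap.py wrist w7;python3 snap.py scene s7;python3 snap.py side d7; python3 - <<'E'
from h import *
a=cv2.imread("pics/s7.png")[150:210,290:350];b=cv2.imread("pics/d7.png")[130:190,200:260]
cv2.imwrite("pics/c7.png",np.hstack([cv2.resize(x,(390,390),interpolation=cv2.INTER_CUBIC) for x in(a,b)]))
E
```

```text
t 31.5 p [0.4888 0.2003 0.2524] yaw -87.83 j [2.210e+01 9.800e+00 1.036e+02 1.000e-01 6.640e+01 1.099e+02] F [ 0.2   0.04 -0.72] M [-0.022  0.128  0.033] w 91.0
t 31.55 p [0.4886 0.2002 0.2519] yaw -87.83 j [ 22.1   9.9 103.6   0.   66.4 109.9] F [-0.13  0.45  0.04] M [-0.001  0.187  0.056] w 91.1
t 31.6 p [0.4885 0.2002 0.2517] yaw -87.83 j [2.210e+01 9.900e+00 1.036e+02 1.000e-01 6.640e+01 1.099e+02] F [-0.03 -0.81  0.22] M [-0.028  0.18  -0.044] w 90.7
```

View pics/w7.png

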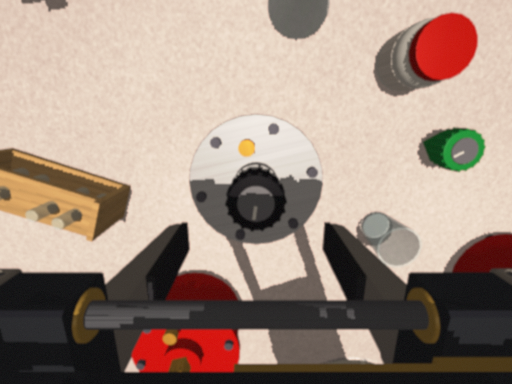

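View pics/c7.png

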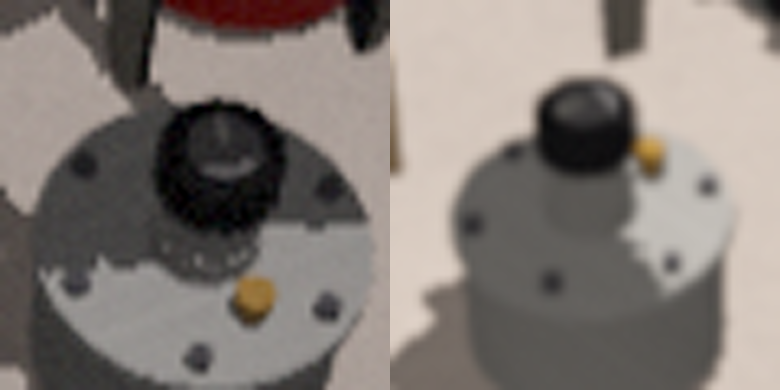

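View pics/d7.png

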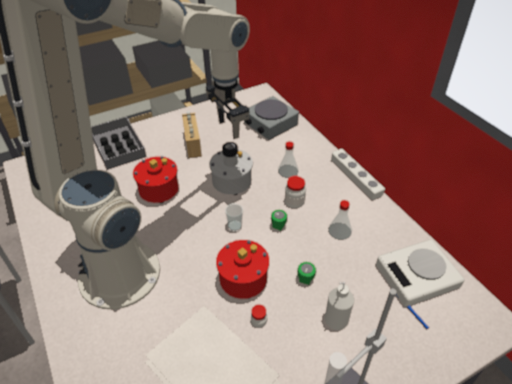

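```bash
python3 - <<'E'
from h import *
from workcell import workorder
a=dict(np.load("s7.npz"));b=dict(np.load("d7.npz"))
print(cross([ray(a,290+223.5/6.5-.5,150+143.5/6.5-.5),ray(b,200+199.5/6.5-.5,130+104.5/6.5-.5)]))
x=np.load("side0.npz")["color"].astype(int);y=b["color"].astype(int)
print(workorder.finish_job())
E
```

```text
[0.48915733 0.19926496 0.17832709]
the job is handed in; nothing more can be done
None
```

The black cap is on the steel fermenter's stem, fully home. I turned it clockwise through about 2–3 clicks, let go, and handed the job in at about 31.6 s.

- **Seating:** I touched down with about 3 N and turned clockwise until the cap found the flats. It dropped 22 mm to the boss, and contact came at TCP height 152.3 mm against 152 mm expected. Contact peaked at about 17 N when it landed. That is over the 5–10 N for feeling but under the 30 N limit, and I backed it off straight away.
- **Turning:** I turned it clockwise by 172.5° in total. The torque stayed near 0.22 N m until about 92° of turn, then swung between about 0.07 and 0.33 N m. I take that as the stem going tight and the grip slipping.
- **Clicks:** I could not read the click count directly. From the stem's 1.6 rad limit and the torque pattern, the slip was between about 67° and 85°. That means two or three clicks, within the two to five asked for.
- **Last checks:** The pointer showed the grip had not turned in the fingers. After release, triangulating the cap's top gave 178 mm against 176 mm expected, which is within camera error. The last side view shows the glassware and other things standing where they were. I judged that by eye, not by a measured comparison with the first picture.

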